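Tighten the filter holder's knobs crisscross in two passes

ROBOT

A 7-joint arm with a two-finger parallel gripper is mounted at the origin on a cart in front of the work surface, level with it; the furniture and walls round the work are solid. World frame = base frame: x ahead of the robot, y to its left, z up, the work surface at z = 0. Lengths are in m, angles in rad, forces in N, time in s.
With the tool pointing down it reaches from about 0.4 to 0.925 m from the base axis. Payload 4.1 kg.
Tool frame: the origin (TCP) lies midway between the tips of the shut fingers; the grasp point (between the pads) lies bot.grip_depth behind it (bot.grip_depth is the distance from the TCP to the grasp point, in m); x points along the fingers, y is the direction in which the jaws open and shut, and the axes are right-handed (so a half turn about x gives the same grasp; the last joint's range is limited). The gripper opens to 85 mm and grips with 20 to 120 N. Pads are 22 mm wide; open, the fingers measure 114 mm over their backs; the gripper's body (76 mm by 85 mm) begins 54 mm behind the grasp point. The pads swing forward as they close: fully open they stand 13 mm farther back than shut.
Start: joints at [1.048, 0.398, 0.045, 1.537, -0.019, 1.207, -0.051], TCP at [0.267, -0.593, 0.231] pointing down, gripper open.
Joint ranges: [-2.82, 2.82], [-0.49, 2.23], [-1.37, 1.46], [0, 2.46], [-1.36, 4.5], [0.23, 2], [-2.94, 2.94]. Speed limits (rad/s): [2.57, 2.57, 3.14, 3.14, 3.14, 3.14, 3.14].

INTERFACE

Orientations are given as a unit quaternion [w, x, y, z].
In Python, from cell import read_state, vision, bot gives the robot as it stands.
- The arm moves only by the shell command python3 -m crank 'ROWS' [FORCE]. ROWS is JSON, one flat list of numbers, 7 for each row, row after row: the shift along the tool's x, y, z in mm, then the turn, a rotation vector about the tool's x, y, z in degrees, then the finger opening in mm, from 0 to 85.4. A call has exactly 10 rows; each row is the pose to reach, as a shift and turn from the pose commanded when the call began, along the tool's axes at that moment; what a row does not reach only later rows make up. A row lasts 1/12 s, in which the tool goes at most 41.7 mm and 7.16 degrees, less where a joint would pass 70% of its speed; a pose out of reach is approached as far as the arm can. A call with a gripper value outside its range is refused whole. The fingers move at their own pace and stop on an object; FORCE is the grip in N (left out, the last holds). Time passes only in rows, so rows that repeat a pose let the fingers close, or fill a call up. It gives the time, the measured TCP pose, the force and the opening at its end, in the units of the state.
- read_state(): the state, without advancing time (a new reading comes with each control period).
- vision.get_image(name): name is "scene" or "top" or "wrist"; returns a dict with "color" (400x640x3 uint8, red, green, blue), "K" (3x3 intrinsics, pixels), "R" (3x3) and "t" (3): a world point X has camera coordinates R X + t. Camera axes: x right, y down, z forward; pixel columns grow to the right and rows downward; lengths in m; the calibration is good to about 2 mm. A picture is of the moment at which its call begins. There is no depth.
- bot.job_done(): hands the job in, once; it reports no verdict.
The state is a dict: "time": time; "qpos": joint angles; "qd": joint speeds; "tau": joint torques, N m; "tool_pos": TCP position; "ee_rot": TCP orientation; "wrist_force": force on the tool from outside, world axes, zero at the start; "ft_torque": the same for the moment, N m; "width": finger opening in m.
Only numpy, scipy, OpenCV 4.12 (cv2) and the standard library are available. Lean on these libraries where they do the work, as an engineer would, in place of code of your own. Each camera call takes 0.05 s, during which the arm holds its last target. There are 200 camera calls.

TASK

Close the round steel filter holder evenly with its four tee-bar knobs, turning clockwise in crisscross order. First pass: turn one knob until its red end points at its yellow dot, then do the same with the knob diagonally opposite, then with the other two. Second pass: once all four are at yellow, take each in the same way, one opposite pair and then the other, to its green dot, and leave all four there.

Things in the scene. Friction and masses are not known exactly. Their poses are not given: they have to be found in the camera images.
- filter_holder: round grey steel filter holder, 212 mm wide, fixed, top face 100 mm above the worktop. Origin: underside centre, on the worktop; z up. Its four black knobs with one red end, knob_1 to 4, stand 80 mm from its axis at 0, 90, 180, 270 deg anticlockwise from its x axis. By each knob, 31 mm from its axis, a white, yellow and green dot, 45 deg apart. At the middle a hose barb, 26 wide, top at 122 mm.
- knob_1 (a joint): tee-bar knob at holder angle 0 deg, opposite knob_3. Bar 44 long, 12 wide, 20 high, 120 to 140 mm above the worktop, centred on its upright axis; pinch across the 12. Value in rad, clockwise from above: 0 to 0.25 loose, 0.785 yellow dot, 1.571 green dot, stop 1.72. Its red end points along holder angle (-90 deg - value). Light friction (0.08 N m); stays where left.
- knob_2 (a joint): tee-bar knob at holder angle 90 deg, opposite knob_4. Bar 44 long, 12 wide, 20 high, 120 to 140 mm above the worktop, centred on its upright axis; pinch across the 12. Value in rad, clockwise from above: 0 to 0.25 loose, 0.785 yellow dot, 1.571 green dot, stop 1.72. Its red end points along holder angle (0 - value). Light friction (0.08 N m); stays where left.
- knob_3 (a joint): tee-bar knob at holder angle 180 deg, opposite knob_1. Bar 44 long, 12 wide, 20 high, 120 to 140 mm above the worktop, centred on its upright axis; pinch across the 12. Value in rad, clockwise from above: 0 to 0.25 loose, 0.785 yellow dot, 1.571 green dot, stop 1.72. Its red end points along holder angle (90 deg - value). Light friction (0.08 N m); stays where left.
- knob_4 (a joint): tee-bar knob at holder angle 270 deg, opposite knob_2. Bar 44 long, 12 wide, 20 high, 120 to 140 mm above the worktop, centred on its upright axis; pinch across the 12. Value in rad, clockwise from above: 0 to 0.25 loose, 0.785 yellow dot, 1.571 green dot, stop 1.72. Its red end points along holder angle (180 deg - value). Light friction (0.08 N m); stays where left.

How it is judged:
On the way, in this order (a step that is already met when the one before it is completed fails the run):
1. one diagonal pair of knobs is half tight (at yellow) while the other pair is still loose (((value of joint knob_1 between 0.5 and 1.07 rad and value of joint knob_3 between 0.5 and 1.07 rad and value of joint each of knob_2, knob_4 below 0.4 rad) or (value of joint knob_2 between 0.5 and 1.07 rad and value of joint knob_4 between 0.5 and 1.07 rad and value of joint each of knob_1, knob_3 below 0.4 rad))), for 0.1 s.
2. all four knobs are half tight (at yellow), none further (value of joint knob_1 between 0.5 and 1.07 rad and value of joint knob_2 between 0.5 and 1.07 rad and value of joint knob_3 between 0.5 and 1.07 rad and value of joint knob_4 between 0.5 and 1.07 rad), for 0.1 s.
3. one diagonal pair is fully tight (at green) while the other pair is still at yellow (((value of joint each of knob_1, knob_3 above 1.3 rad and value of joint knob_2 between 0.5 and 1.07 rad and value of joint knob_4 between 0.5 and 1.07 rad) or (value of joint each of knob_2, knob_4 above 1.3 rad and value of joint knob_1 between 0.5 and 1.07 rad and value of joint knob_3 between 0.5 and 1.07 rad))), for 0.1 s.
At the end, for the whole second after the job is handed in: all four knobs are fully tight and still: each joint above 1.3 rad (green dot at 1.571, within about 15 deg; the stop is at 1.72) (value of joint knob_1 between 1.3 and 1.8 rad and value of joint knob_2 between 1.3 and 1.8 rad and value of joint knob_3 between 1.3 and 1.8 rad and value of joint knob_4 between 1.3 and 1.8 rad and velocity of joint each of knob_1, knob_2, knob_3, knob_4 below 0.05 rad/s); the robot touches nothing.
It fails at once if a knob is turned well past its yellow dot (over 1.15 rad) while another is still short of its own (under 0.45 rad) (value of joint any of knob_1, knob_2, knob_3, knob_4 above 1.15 rad and value of joint any of knob_1, knob_2, knob_3, knob_4 below 0.45 rad).
It also fails if it takes over 70 s, if anything falls off the work surface, if the arm or the gripper's body presses on something with over 40 N, if the wrist force passes 120 N, or if a joint passes its speed limit or range.

## Working session

There is one attempt and no reset: what is moved stays moved. The work goes in short steps, Python scripts to look and compute and a shell command to move; the robot and the scene stay as the last step left them, time stands still between calls to the robot, and variables do not carry over. Pictures are saved under pics/ and viewed, on a budget of 10 in all, crops included, one or two more only if the job needs it, and the job is handed in when it is done.

```bash
ls; mkdir -p pics
python3 - <<'E'
from cell import read_state, vision, bot
import cv2,numpy as np
s=read_state(); print({k:np.round(v,4).tolist() for k,v in s.items()}, bot.grip_depth)
for n in ["top","scene"]:
    d=vision.get_image(n); cv2.imwrite(f"pics/{n}0.png",d["color"][:,:,::-1]); print(n,d["K"].tolist(),np.round(-d["R"].T@d["t"],3),np.round(d["R"],3).tolist())
E
```

```text
pics
{'time': 0.0, 'qpos': [1.048, 0.3992, 0.045, 1.5379, -0.0187, 1.2069, -0.0507], 'qd': [0.0018, 0.0011, 0.0014, 0.0003, -0.0002, -0.0003, -0.0011], 'tau': [-0.0002, -47.5105, 1.3647, -25.4216, 0.0116, 0.0094, -0.0], 'tool_pos': [0.2671, -0.5919, 0.2302], 'ee_rot': [-0.1481, -0.6911, -0.1495, 0.6915], 'wrist_force': [0.0545, 0.0057, 0.0635], 'ft_torque': [-0.012, 0.006, -0.0026], 'width': 0.0851} 0.0187
top [[454.2614883426936, 0.0, 326.6956930490373], [0.0, 454.2614883426936, 203.12968716852342], [0.0, 0.0, 1.0]] [ 0.377 -0.274  0.949] [[0.026, -1.0, 0.001], [-0.991, -0.026, -0.13], [0.13, 0.002, -0.991]]
scene [[398.69279346148846, 0.0, 325.5022342070086], [0.0, 398.69279346148846, 203.31778487537198], [0.0, 0.0, 1.0]] [0.125 0.111 0.728] [[-0.731, -0.682, -0.02], [-0.504, 0.56, -0.658], [0.459, -0.471, -0.753]]
```

View pics/top0.png

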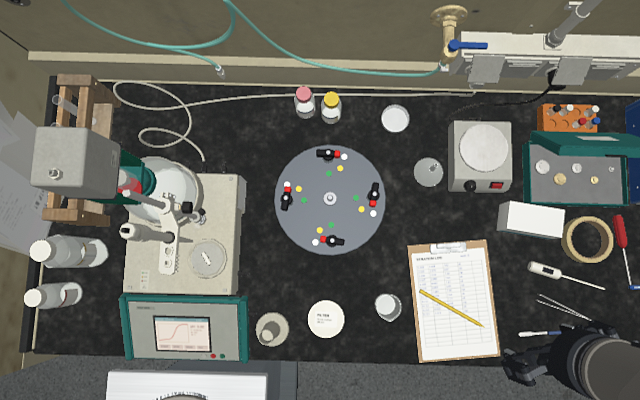

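```bash
cat > h.py <<'E'
import numpy as np,cv2
from cell import read_state, vision, bot
from scipy.spatial.transform import Rotation as Ro
def get(n):
    d=vision.get_image(n); d["hsv"]=cv2.cvtColor(d["color"],cv2.COLOR_RGB2HSV); return d
def ray(d,uv,z):
    v=d["R"].T@np.linalg.inv(d["K"])@np.array([uv[0],uv[1],1.]); c=-d["R"].T@d["t"]
    return c+v*(z-c[2])/v[2]
def proj(d,X):
    p=d["K"]@(d["R"]@np.asarray(X)+d["t"]); return p[:2]/p[2]
def masks(d):
    H,S,V=[d["hsv"][...,i].astype(int) for i in range(3)]
    return dict(red=((H<8)|(H>172))&(S>150)&(V>90),yellow=(H>20)&(H<35)&(S>120)&(V>120),
      green=(H>45)&(H<85)&(S>120)&(V>70),white=(S<40)&(V>215),black=(V<45))
def blobs(m,lo=4,hi=4000):
    n,_,st,c=cv2.connectedComponentsWithStats(m.astype(np.uint8),connectivity=8)
    return [(c[i],st[i,4]) for i in range(1,n) if lo<=st[i,4]<=hi]
def angles(C,th,d,zr=0.138):
    """red-end direction -> knob values; C,th holder pose"""
    m=masks(d)["red"]; out=[]
    for k in range(4):
        a=th+k*np.pi/2; kc=C+0.08*np.array([np.cos(a),np.sin(a)])
        best=[(w,ray(d,c,zr)[:2]-kc) for c,w in blobs(m)]
        best=[(w,v) for w,v in best if np.linalg.norm(v)<0.03]
        if not best: out.append((None,0));continue
        v=max(best,key=lambda b:b[0])[1]
        val=(a-np.pi/2-np.arctan2(v[1],v[0])+np.pi)%(2*np.pi)-np.pi
        out.append((round(val,3),round(np.linalg.norm(v)*1e3,1)))
    return out
def goto(xyz,jaw):
    """tool-axis shift (mm) and turn about tool x (deg, mod 180) to TCP xyz with jaw axis at world angle jaw"""
    s=read_state(); q=s["ee_rot"]; R=Ro.from_quat([q[1],q[2],q[3],q[0]]).as_matrix()
    sh=R.T@(np.array(xyz)-s["tool_pos"])*1e3
    tx=np.array([0,0,-1.]); ty=np.array([np.cos(jaw),np.sin(jaw),0])
    T=np.stack([tx,ty,np.cross(tx,ty)],1)
    for T in (T,T@np.diag([1,-1,-1])):
        print("shift",np.round(sh,1),"turn",np.round(Ro.from_matrix(R.T@T).as_rotvec(degrees=True),1),"q7",round(float(s["qpos"][6]),2))
E
python3 - <<'E'
from h import *
from scipy.optimize import least_squares
for n in ("top","scene"):
    d=get(n); m=masks(d)
    if n=="top":
        roi=lambda c: np.hypot(c[0]-330,c[1]-199)<58
    P={}
    for k,z in (("red",.138),("yellow",.1),("green",.1),("white",.1)):
        P[k]=[ray(d,c,z)[:2] for c,a in blobs(m[k],4,200)]
        if n=="top": P[k]=[ray(d,c,z)[:2] for c,a in blobs(m[k],4,200) if roi(c)]
        else: P[k]=[p for p in P[k] if np.hypot(*(p-C))<.11]
        print(n,k,np.round(P[k],4).tolist())
    # dot radii for holder frame: dot = 80 at 0 + 31 at (-90-v)
    C0=np.mean(P["green"],0) if n=="top" else C
    def res(x):
        r=[]
        for k,v in (("yellow",np.pi/4),("green",np.pi/2)):
            M=[]
            for i in range(4):
                a=x[2]+i*np.pi/2; b=a-np.pi/2-v
                M.append(x[:2]+.08*np.array([np.cos(a),np.sin(a)])+.031*np.array([np.cos(b),np.sin(b)]))
            for p in P[k]: 
                if np.hypot(*(p-C0))<.1: r+=list(min((p-q for q in M),key=np.linalg.norm))
        return np.array(r)*1e3
    sol=min((least_squares(res,[*C0,t]) for t in np.radians([-40,-20,0,20,40])),key=lambda s:s.cost)
    C=sol.x[:2]; print("C",C,"th deg",np.degrees(sol.x[2]),"rms mm",np.sqrt(np.mean(sol.fun**2)),len(sol.fun))
    print(angles(C,sol.x[2],d))
E
```

```text
top red [[0.5753, -0.2876], [0.5076, -0.2003], [0.4868, -0.3543], [0.4202, -0.2667]]
top yellow [[0.5573, -0.2946], [0.5154, -0.2172], [0.4803, -0.3366], [0.4384, -0.2593]]
top green [[0.5469, -0.2735], [0.5011, -0.3258], [0.4941, -0.2283], [0.449, -0.2807]]
top white [[0.5878, -0.2714], [0.5797, -0.3022], [0.524, -0.1948], [0.4983, -0.277], [0.5094, -0.3608], [0.4979, -0.193], [0.5006, -0.2771], [0.4726, -0.3589], [0.416, -0.2515], [0.4199, -0.2831]]
C [ 0.49780801 -0.27700617] th deg 4.215208389431423 rms mm 0.13842345527708347 16
[(np.float64(0.212), np.float64(16.6)), (np.float64(0.269), np.float64(16.0)), (np.float64(0.204), np.float64(16.3)), (np.float64(0.219), np.float64(17.0))]
scene red [[0.5736, -0.2848], [0.4847, -0.3495], [0.507, -0.1974], [0.4167, -0.2641]]
scene yellow [[0.5584, -0.2954], [0.4805, -0.3374], [0.4388, -0.2595]]
scene green [[0.5022, -0.327], [0.5478, -0.2739], [0.4498, -0.2812], [0.4947, -0.2287]]
scene white [[0.581, -0.303], [0.474, -0.3596], [0.5244, -0.1957], [0.4167, -0.2528]]
C [ 0.49855815 -0.27766457] th deg 4.089314656550553 rms mm 0.30100632815886086 14
[(np.float64(0.424), np.float64(13.7)), (np.float64(0.037), np.float64(14.1)), (np.float64(-0.036), np.float64(19.4)), (np.float64(0.458), np.float64(21.1))]
```

View pics/scene0.png

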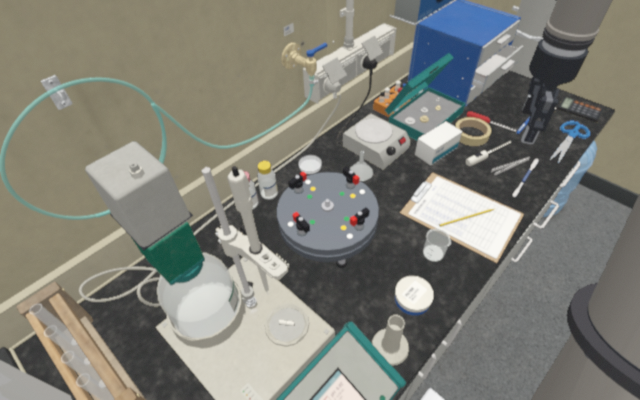

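```bash
cat >> h.py <<'E'
C=np.array([.498,-.277]); TH=np.radians(4.2)
def knob(k,v,z):
    a=TH+(k-1)*np.pi/2
    goto([*(C+.08*np.array([np.cos(a),np.sin(a)])),z],a-v)
E
python3 -c "
from h import *
knob(1,.21,.23)"
```

```text
shift [   0.8 -164.8 -415.1] turn [-57.9  -0.    0.1] q7 -0.05
shift [   0.8 -164.8 -415.1] turn [1.221e+02 1.000e-01 0.000e+00] q7 -0.05
```

```bash
python3 -m crank '[0,-13,-33,-5,0,0,60, 0,-27,-68,-10,0,0,60, 0,-41,-104,-15,0,0,60, 0,-55,-139,-20,0,0,60, 0,-69,-174,-25,0,0,45, 0,-83,-209,-30,0,0,45, 0,-97,-244,-35,0,0,45, 0,-111,-279,-40,0,0,45, 0,-124,-312,-44,0,0,45, 0,-135,-340,-48,0,0,45]' 60; python3 -c "
from h import *
knob(1,.21,.2)"
```

```text
time: 1.03
tool_pos: [0.5235, -0.3268, 0.2313]
ee_rot: [0.419, 0.57, 0.419, -0.57]
wrist_force: [0.7, -0.6, -0.6]
width: 0.0448
shift [ 31.4  35.2 -69.3] turn [-9.6 -0.1 -0. ] q7 0.11
shift [ 31.4  35.2 -69.3] turn [ 1.704e+02 -0.000e+00  1.000e-01] q7 0.11
```

```bash
python3 -m crank '[0,15,-30,-5,0,0,40, 5,30,-60,-9.6,0,0,40, 20,35,-69,-9.6,0,0,40, 31,35,-69,-9.6,0,0,40, 31,35,-69,-9.6,0,0,40, 31,35,-69,-9.6,0,0,40, 31,35,-69,-9.6,0,0,40, 31,35,-69,-9.6,0,0,40, 31,35,-69,-9.6,0,0,40, 31,35,-69,-9.6,0,0,40]'; python3 -c "
from h import *
knob(1,.21,.111)
d=get('wrist');cv2.imwrite('pics/w1.png',d['color'][:,:,::-1])
print([proj(d,[.498+.08*np.cos(TH),-.277+.08*np.sin(TH),z]).round() for z in (.1,.14)], angles(C,TH,d))"
```

```text
time: 1.87
tool_pos: [0.5759, -0.2754, 0.2011]
ee_rot: [0.463, 0.534, 0.463, -0.534]
wrist_force: [-0.8, -0.5, 0.1]
width: 0.0402
shift [90.1  1.1 -4.5] turn [-0.4  0.  -0.1] q7 0.13
shift [90.1  1.1 -4.5] turn [ 1.796e+02 -1.000e-01 -1.000e-01] q7 0.13
[array([317., 187.]), array([317., 203.])] [(np.float64(0.073), np.float64(16.5)), (np.float64(0.235), np.float64(19.0)), (np.float64(0.509), np.float64(19.3)), (None, 0)]
```

View pics/w1.png

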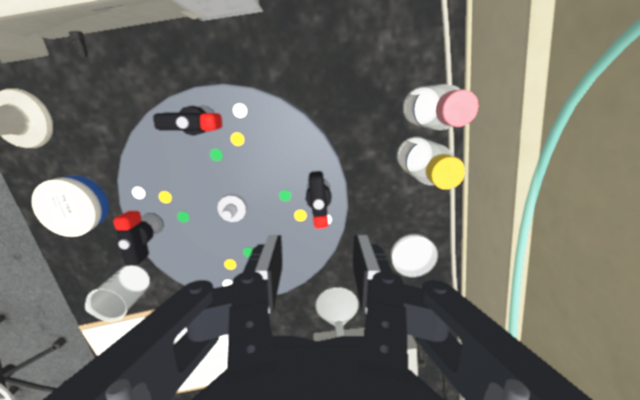

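```bash
python3 -m crank '[0,1,-4,0,0,0,40, 10,1,-4.5,0,0,0,40, 25,1,-4.5,0,0,0,40, 40,1,-4.5,0,0,0,40, 40,1,-4.5,0,0,0,40, 40,1,-4.5,0,0,0,40, 40,1,-4.5,0,0,0,40, 40,1,-4.5,0,0,0,40, 40,1,-4.5,0,0,0,40, 40,1,-4.5,0,0,0,40]'; python3 -c "
from h import *
knob(1,.15,.111)"
```

```text
time: 2.75
tool_pos: [0.5782, -0.2704, 0.1612]
ee_rot: [0.464, 0.534, 0.463, -0.534]
wrist_force: [0.6, 0.6, 0.1]
width: 0.0395
shift [50.2 -0.3  0.7] turn [-3.7  0.  -0.1] q7 0.11
shift [50.2 -0.3  0.7] turn [ 1.763e+02 -1.000e-01 -0.000e+00] q7 0.11
```

```bash
python3 -m crank '[17,0,0,-3,0,0,40, 34,0,0,-3,0,0,40, 50,0,0,-3,0,0,40, 50,0,0,-3,0,0,30, 50,0,0,-3,0,0,15, 50,0,0,-3,0,0,5, 50,0,0,-3,0,0,5, 50,0,0,-3,0,0,5, 50,0,0,-3,0,0,5, 50,0,0,-3,0,0,5]' 60; python3 -c "
from h import *
knob(1,.785,.111)"
```

```text
time: 3.58
tool_pos: [0.5776, -0.2703, 0.1109]
ee_rot: [-0.477, -0.522, -0.477, 0.522]
wrist_force: [-3.1, 1.4, 0.2]
width: 0.0119
shift [-0.1  0.3  0.8] turn [35.7  0.  -0. ] q7 0.14
shift [-0.1  0.3  0.8] turn [-144.3    0.     0. ] q7 0.14
```

```bash
python3 -m crank '[0,0,0,6,0,0,5, 0,0,0,13,0,0,5, 0,0,0,19,0,0,5, 0,0,0,25,0,0,5, 0,0,0,31,0,0,5, 0,0,0,36,0,0,5, 0,0,0,36,0,0,5, 0,0,0,36,0,0,5, 0,0,0,36,0,0,20, 0,0,0,36,0,0,40]'; python3 -c "
from h import *
knob(1,.785,.111)
knob(3,.15,.18)"
```

```text
time: 4.42
tool_pos: [0.5784, -0.2702, 0.1108]
ee_rot: [0.293, 0.644, 0.293, -0.643]
wrist_force: [0.1, -0.4, -0.1]
width: 0.0305
shift [-0.2  0.1  1.1] turn [-0.3 -0.1 -0.1] q7 -0.42
shift [-0.2  0.1  1.1] turn [ 1.797e+02 -1.000e-01  1.000e-01] q7 -0.42
shift [ -69.5 -112.4  114.6] turn [ 1.434e+02 -1.000e-01  0.000e+00] q7 -0.42
shift [ -69.5 -112.4  114.6] turn [-36.6  -0.   -0.1] q7 -0.42
```

```bash
python3 -m crank '[-20,0,0,0,0,0,40, -50,0,0,0,0,0,40, -70,-10,10,-6,0,0,40, -70,-36,36,-13,0,0,40, -70,-62,62,-20,0,0,40, -70,-88,88,-26,0,0,40, -70,-106,108,-32,0,0,40, -70,-112.5,114.5,-36,0,0,40, -70,-112.5,114.5,-36.5,0,0,40, -70,-112.5,114.5,-36.5,0,0,40]'; python3 -c "
from h import *
knob(3,.15,.111)
d=get('wrist');cv2.imwrite('pics/w2.png',d['color'][:,:,::-1])
d=get('top');cv2.imwrite('pics/t2.png',d['color'][:,:,::-1]);print(angles(C,TH,d))"
```

```text
time: 5.25
tool_pos: [0.4183, -0.2828, 0.1811]
ee_rot: [0.48, 0.52, 0.478, -0.52]
wrist_force: [0.7, 0.1, 0.7]
width: 0.0401
shift [70.1 -0.3 -0. ] turn [ 1.797e+02 -2.000e-01 -1.000e-01] q7 0.37
shift [70.1 -0.3 -0. ] turn [-0.3  0.  -0.1] q7 0.37
[(np.float64(0.815), np.float64(17.2)), (np.float64(0.272), np.float64(15.8)), (None, 0), (None, 0)]
```

View pics/w2.png

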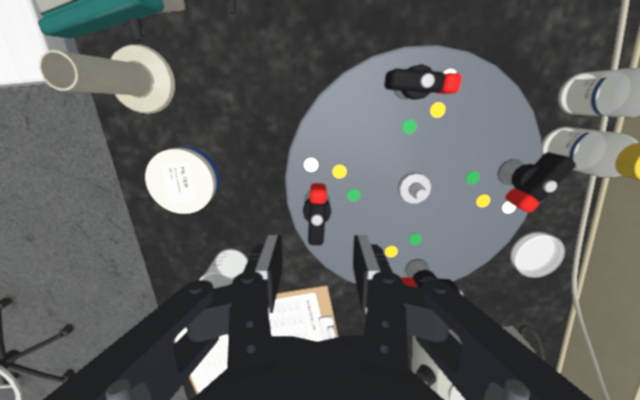

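The wrist picture shows knob_3's bar upright at (317,215), between the fingers. Knob_1 is turned, with its red end at (523,203), and the top view reads 0.815. I'll descend and close.

```bash
python3 -m crank '[20,0,0,0,0,0,40, 45,0,0,0,0,0,40, 65,0,0,0,0,0,40, 70,0,0,0,0,0,40, 70,0,0,0,0,0,15, 70,0,0,0,0,0,5, 70,0,0,0,0,0,5, 70,0,0,0,0,0,5, 70,0,0,0,0,0,5, 70,0,0,0,0,0,5]' 60; python3 -c "
from h import *
knob(3,.785,.111)"
```

```text
time: 6.18
tool_pos: [0.4179, -0.2824, 0.111]
ee_rot: [0.48, 0.52, 0.479, -0.52]
wrist_force: [-1.2, 2.0, 2.2]
width: 0.012
shift [0.  0.3 0.5] turn [-1.438e+02  1.000e-01 -0.000e+00] q7 0.35
shift [0.  0.3 0.5] turn [36.2 -0.  -0. ] q7 0.35
```

```bash
python3 -m crank '[0,0,0,6,0,0,5, 0,0,0,13,0,0,5, 0,0,0,19,0,0,5, 0,0,0,25,0,0,5, 0,0,0,31,0,0,5, 0,0,0,36,0,0,5, 0,0,0,36,0,0,5, 0,0,0,36,0,0,5, 0,0,0,36,0,0,20, 0,0,0,36,0,0,40]'; python3 -c "
from h import *
knob(3,.785,.111)
knob(2,.15,.18)"
```

```text
time: 7.02
tool_pos: [0.4182, -0.2831, 0.1106]
ee_rot: [0.296, 0.643, 0.295, -0.642]
wrist_force: [-0.8, -0.2, -1.0]
width: 0.0307
shift [-0.4 -0.2 -0.2] turn [-179.8    0.2    0. ] q7 -0.24
shift [-0.4 -0.2 -0.2] turn [ 0.2  0.  -0.1] q7 -0.24
shift [ -69.4    0.5 -113.4] turn [-1.261e+02  1.000e-01 -1.000e-01] q7 -0.24
shift [ -69.4    0.5 -113.4] turn [53.9 -0.1 -0.1] q7 -0.24
```

```bash
python3 -m crank '[-20,0,0,0,0,0,40, -50,0,0,0,0,0,40, -69,0,-15,7,0,0,40, -69.5,0,-45,14,0,0,40, -69.5,0,-75,21,0,0,40, -69.5,0,-100,28,0,0,40, -69.5,0.5,-111,35,0,0,40, -69.5,0.5,-113.5,42,0,0,40, -69.5,0.5,-113.5,49,0,0,40, -69.5,0.5,-113.5,54,0,0,40]'; python3 -c "
from h import *
knob(2,.15,.111)
d=get('wrist');cv2.imwrite('pics/w3.png',d['color'][:,:,::-1])
d=get('top');cv2.imwrite('pics/t3.png',d['color'][:,:,::-1]);print(angles(C,TH,d))"
```

```text
time: 7.85
tool_pos: [0.4926, -0.1967, 0.1799]
ee_rot: [-0.029, 0.707, -0.03, -0.706]
wrist_force: [0.2, -0.5, 0.5]
width: 0.0397
shift [68.9  0.5  0.5] turn [ 1.796e+02 -1.000e-01  1.000e-01] q7 -1.38
shift [68.9  0.5  0.5] turn [-0.4 -0.1 -0. ] q7 -1.38
[(np.float64(0.815), np.float64(17.2)), (None, 0), (np.float64(0.801), np.float64(16.1)), (np.float64(0.225), np.float64(17.3))]
```

View pics/w3.png

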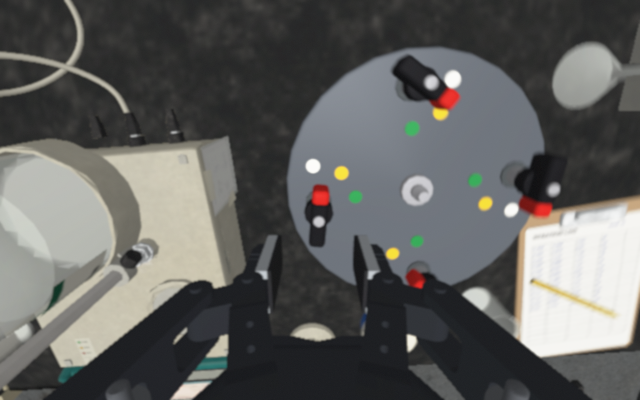

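Knob_2's bar is upright at (318,215), centred between the fingers. Knobs 1 and 3 are at yellow (0.815 and 0.801). I'll grip and turn.

```bash
python3 -m crank '[20,0,0,0,0,0,40, 45,0,0,0,0,0,40, 65,0,0,0,0,0,40, 69,0.5,0.5,0,0,0,40, 69,0.5,0.5,0,0,0,15, 69,0.5,0.5,0,0,0,5, 69,0.5,0.5,0,0,0,5, 69,0.5,0.5,0,0,0,5, 69,0.5,0.5,0,0,0,5, 69,0.5,0.5,0,0,0,5]' 60; python3 -c "
from h import *
knob(2,.785,.111)"
```

```text
time: 8.78
tool_pos: [0.4921, -0.1975, 0.1119]
ee_rot: [-0.028, 0.707, -0.029, -0.706]
wrist_force: [0.0, -0.3, 2.2]
width: 0.0121
shift [ 0.9 -0.3 -0. ] turn [-143.8    0.    -0.2] q7 -1.38
shift [ 0.9 -0.3 -0. ] turn [36.2 -0.1 -0. ] q7 -1.38
```

```bash
python3 -m crank '[0,0,0,6,0,0,5, 0,0,0,13,0,0,5, 0,0,0,19,0,0,5, 0,0,0,25,0,0,5, 0,0,0,31,0,0,5, 0,0,0,36,0,0,5, 0,0,0,36,0,0,5, 0,0,0,36,0,0,5, 0,0,0,36,0,0,20, 0,0,0,36,0,0,40]'; python3 -c "
from h import *
knob(2,.785,.111)
knob(4,.15,.18)"
```

```text
time: 9.62
tool_pos: [0.4914, -0.1969, 0.1107]
ee_rot: [-0.245, 0.663, -0.245, -0.663]
wrist_force: [0.1, 0.4, 0.2]
width: 0.0303
shift [-0.3 -0.2 -0.7] turn [-179.7   -0.    -0. ] q7 -1.97
shift [-0.3 -0.2 -0.7] turn [ 0.3 -0.   0. ] q7 -1.97
shift [ -69.3  113.4 -113.3] turn [-36.1  -0.    0. ] q7 -1.97
shift [ -69.3  113.4 -113.3] turn [143.9   0.    0. ] q7 -1.97
```

```bash
python3 -m crank '[-20,0,0,0,0,0,40, -50,0,0,0,0,0,40, -69,10,-10,-6,0,0,40, -69.5,36,-36,-13,0,0,40, -69.5,62,-62,-20,0,0,40, -69.5,88,-88,-26,0,0,40, -69.5,108,-107,-32,0,0,40, -69.5,113.5,-113,-36,0,0,40, -69.5,113.5,-113,-36,0,0,40, -69.5,113.5,-113,-36,0,0,40]'; python3 -c "
from h import *
knob(4,.15,.111)
d=get('wrist');cv2.imwrite('pics/w4.png',d['color'][:,:,::-1])
d=get('top');print(angles(C,TH,d))"
```

```text
time: 10.45
tool_pos: [0.503, -0.3564, 0.1796]
ee_rot: [0.03, -0.706, 0.029, 0.707]
wrist_force: [-0.2, 0.4, -0.2]
width: 0.0404
shift [68.6  0.4 -0.9] turn [-0.3  0.   0.1] q7 -1.1
shift [68.6  0.4 -0.9] turn [ 1.797e+02  1.000e-01 -1.000e-01] q7 -1.1
[(np.float64(0.824), np.float64(17.2)), (np.float64(0.928), np.float64(16.0)), (None, 0), (None, 0)]
```

View pics/w4.png

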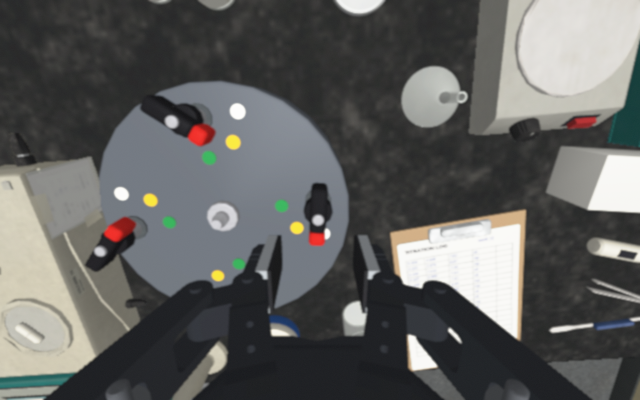

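Knob_4's bar is upright at (318,213), centred between the fingers. Knob_2 reads 0.93, but that view had a +0.1 bias on it before. I'll carry on.

```bash
python3 -m crank '[20,0,0,0,0,0,40, 45,0,0,0,0,0,40, 65,0,-0.5,0,0,0,40, 69,0.5,-1,0,0,0,40, 69,0.5,-1,0,0,0,15, 69,0.5,-1,0,0,0,5, 69,0.5,-1,0,0,0,5, 69,0.5,-1,0,0,0,5, 69,0.5,-1,0,0,0,5, 69,0.5,-1,0,0,0,5]' 60; python3 -c "
from h import *
knob(4,.785,.111)"
```

```text
time: 11.38
tool_pos: [0.5052, -0.3573, 0.1126]
ee_rot: [-0.028, 0.707, -0.029, -0.706]
wrist_force: [0.1, 2.1, 3.9]
width: 0.0118
shift [ 1.6 -0.4  1.3] turn [36.2 -0.1  0. ] q7 -1.1
shift [ 1.6 -0.4  1.3] turn [-143.8   -0.    -0.2] q7 -1.1
```

```bash
python3 -m crank '[0,0,0,6,0,0,5, 0,0,0,13,0,0,5, 0,0,0,19,0,0,5, 0,0,0,25,0,0,5, 0,0,0,31,0,0,5, 0,0,0,36,0,0,5, 0,0,0,36,0,0,5, 0,0,0,36,0,0,5, 0,0,0,36,0,0,20, 0,0,0,36,0,0,40]'; python3 -c "
from h import *
knob(4,.785,.111)
knob(1,.785,.18)"
```

```text
time: 12.22
tool_pos: [0.5041, -0.3575, 0.1112]
ee_rot: [0.245, -0.663, 0.245, 0.663]
wrist_force: [-0.5, 0.3, -0.5]
width: 0.0307
shift [ 0.2 -0.4  0.6] turn [ 0.2  0.  -0. ] q7 -1.67
shift [ 0.2 -0.4  0.6] turn [-179.8    0.     0. ] q7 -1.67
shift [-6.890e+01 -1.135e+02  1.000e-01] turn [-89.8   0.   -0. ] q7 -1.67
shift [-6.890e+01 -1.135e+02  1.000e-01] turn [90.2 -0.  -0. ] q7 -1.67
```

```bash
python3 -m crank '[-20,0,0,0,0,0,40, -50,0,0,-3,0,0,40, -69,-10,0,-10,0,0,40, -69,-40,0,-17,0,0,40, -69,-75,0,-24,0,0,40, -69,-105,0,-31,0,0,40, -69,-113.5,0,-38,0,0,40, -69,-113.5,0,-45,0,0,40, -69,-113.5,0,-52,0,0,40, -69,-113.5,0,-59,0,0,40]'; python3 -c "
from h import *
knob(1,.785,.18)
d=get('top');print(angles(C,TH,d));cv2.imwrite('pics/t5.png',cv2.resize(d['color'][120:280,250:410,::-1],(640,640),interpolation=cv2.INTER_CUBIC)[:600])"
```

```text
time: 13.05
tool_pos: [0.578, -0.2709, 0.1797]
ee_rot: [-0.116, -0.697, -0.116, 0.698]
wrist_force: [-0.7, -0.2, -0.8]
width: 0.04
shift [-0.3  0.2  0.3] turn [-30.4   0.    0. ] q7 -0.91
shift [-0.3  0.2  0.3] turn [ 1.496e+02  1.000e-01 -0.000e+00] q7 -0.91
[(np.float64(0.815), np.float64(17.2)), (None, 0), (np.float64(0.801), np.float64(16.1)), (np.float64(0.784), np.float64(17.1))]
```

View pics/t5.png

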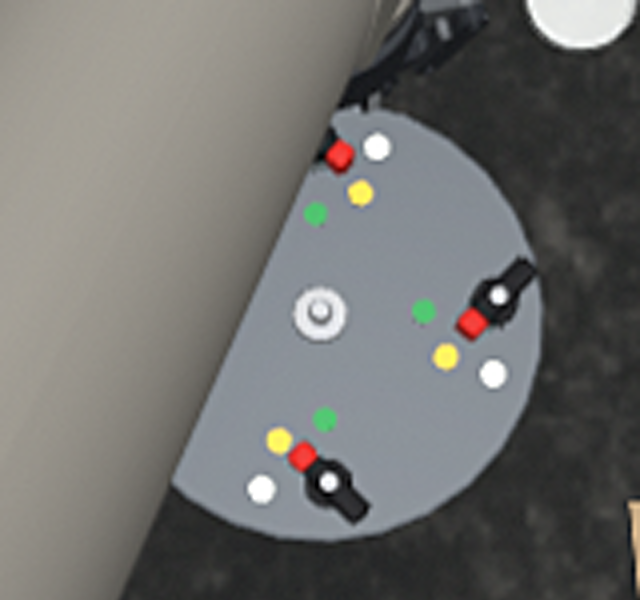

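All four are near yellow: reds at (470,322) for knob_4, (302,456) for knob_3 and (340,155) for knob_1, each beside its yellow dot. Knob_2 is hidden by the arm, but it was seen earlier. Starting the second pass with knob_1.

```bash
python3 -m crank '[0,0,0,-7,0,0,40, 0,0,0,-14,0,0,40, 0,0,0,-21,0,0,40, 0,0,0,-28,0,0,40, 0,0,0,-30.4,0,0,40, 20,0,0,-30.4,0,0,40, 45,0,0,-30.4,0,0,40, 65,0,0,-30.4,0,0,40, 69,0,0,-30.4,0,0,40, 69,0,0,-30.4,0,0,40]' 60 && python3 -m crank '[0,0,0,0,0,0,20, 0,0,0,0,0,0,5, 0,0,0,0,0,0,5, 0,0,0,0,0,0,5, 0,0,0,0,0,0,5, 0,0,0,0,0,0,5, 0,0,0,7,0,0,5, 0,0,0,14,0,0,5, 0,0,0,21,0,0,5, 0,0,0,25,0,0,5]'; python3 -c "
from h import *
knob(1,1.571,.111)"
```

```text
time: 13.93
tool_pos: [0.5767, -0.2708, 0.1094]
ee_rot: [-0.291, -0.643, -0.293, 0.645]
wrist_force: [-0.5, 0.2, 0.2]
width: 0.0399
time: 14.77
tool_pos: [0.5784, -0.2712, 0.113]
ee_rot: [0.144, 0.693, 0.144, -0.692]
wrist_force: [-2.6, 2.9, 5.6]
width: 0.0119
shift [ 2.  -0.2  0.5] turn [19.3 -0.  -0. ] q7 -0.83
shift [ 2.  -0.2  0.5] turn [-1.607e+02  1.000e-01 -1.000e-01] q7 -0.83
```

```bash
python3 -m crank '[0,0,0,7,0,0,5, 0,0,0,14,0,0,5, 0,0,0,19.5,0,0,5, 0,0,0,19.5,0,0,5, 0,0,0,19.5,0,0,5, 0,0,0,19.5,0,0,20, 0,0,0,19.5,0,0,40, 0,0,0,19.5,0,0,40, -30,0,0,19.5,0,0,40, -68,0,0,19.5,0,0,40]'; python3 -c "
from h import *
knob(1,1.571,.111)
knob(3,.785,.18)"
```

```text
time: 15.6
tool_pos: [0.5757, -0.2703, 0.1763]
ee_rot: [-0.025, -0.704, -0.028, 0.709]
wrist_force: [0.5, -0.2, -0.2]
width: 0.04
shift [65.3  1.2 -2.4] turn [0.1 0.4 0.2] q7 -1.13
shift [65.3  1.2 -2.4] turn [-179.9   -0.3    0.6] q7 -1.13
shift [ -2.6   0.7 158. ] turn [135.1   0.4  -0.4] q7 -1.13
shift [ -2.6   0.7 158. ] turn [-44.9   0.3   0.3] q7 -1.13
```

```bash
python3 -m crank '[-2,0,15,-6,0,0,40, -2,0,50,-13,0,0,40, -2,0,88,-20,0,0,40, -2,0,120,-27,0,0,40, -2,0,145,-34,0,0,40, -2,0,156,-40,0,0,40, -2,0,158,-45,0,0,40, -2,0,158,-45,0,0,40, -2,0,158,-45,0,0,40, -2,0,158,-45,0,0,40]'; python3 -c "
from h import *
knob(3,.785,.111)
d=get('top');print(angles(C,TH,d))"
```

```text
time: 16.43
tool_pos: [0.4213, -0.2831, 0.1815]
ee_rot: [0.295, 0.643, 0.294, -0.643]
wrist_force: [1.0, 0.3, 0.5]
width: 0.0401
shift [70.5 -2.6  1.9] turn [ 1.8e+02 -1.0e-01  0.0e+00] q7 -0.23
shift [70.5 -2.6  1.9] turn [-0.  -0.  -0.1] q7 -0.23
[(np.float64(1.382), np.float64(14.1)), (np.float64(0.714), np.float64(15.5)), (None, 0), (None, 0)]
```

```bash
python3 -m crank '[0,-2.5,2,0,0,0,40, 20,-2.5,2,0,0,0,40, 45,-2.5,2,0,0,0,40, 65,-2.5,2,0,0,0,40, 70,-2.5,2,0,0,0,40, 70,-2.5,2,0,0,0,15, 70,-2.5,2,0,0,0,5, 70,-2.5,2,0,0,0,5, 70,-2.5,2,0,0,0,5, 70,-2.5,2,0,0,0,5]' 60;  python3 -c "
from h import *
knob(3,1.571,.111)"
```

```text
time: 17.32
tool_pos: [0.4178, -0.2831, 0.1122]
ee_rot: [0.295, 0.643, 0.294, -0.642]
wrist_force: [-0.3, -0.0, 0.8]
width: 0.0118
shift [ 1.2  0.2 -0.4] turn [-1.349e+02  1.000e-01 -1.000e-01] q7 -0.24
shift [ 1.2  0.2 -0.4] turn [45.1 -0.1 -0.1] q7 -0.24
```

```bash
python3 -m crank '[0,0,0,7,0,0,5, 0,0,0,14,0,0,5, 0,0,0,21,0,0,5, 0,0,0,28,0,0,5, 0,0,0,35,0,0,5, 0,0,0,42,0,0,5, 0,0,0,45,0,0,5, 0,0,0,45,0,0,5, 0,0,0,45,0,0,20, 0,0,0,45,0,0,40]'; python3 -m crank '[0,0,0,0,0,0,40, -20,0,0,0,0,0,40, -60,0,0,0,0,0,40, -100,0,0,0,0,0,40, -130,0,50,0,0,0,40, -130,0,85,0,0,0,40, -130,0,120,0,0,0,40, -130,0,120,0,0,0,40, -130,0,120,0,0,0,40, -130,0,120,0,0,0,40]'; python3 -c "
from h import *
knob(2,.785,.18)
d=get('wrist');cv2.imwrite('pics/w6.png',d['color'][:,:,::-1]);print(angles(C,TH,d))
d=get('top');print(angles(C,TH,d))"
```

```text
time: 18.15
tool_pos: [0.4179, -0.2834, 0.1118]
ee_rot: [0.027, 0.707, 0.027, -0.706]
wrist_force: [0.6, -0.2, 0.2]
width: 0.0306
time: 18.98
tool_pos: [0.2981, -0.2921, 0.2416]
ee_rot: [0.027, 0.707, 0.026, -0.706]
wrist_force: [0.3, 0.9, -0.4]
width: 0.0397
shift [  61.9  -80.2 -200.5] turn [-1.349e+02  0.000e+00 -1.000e-01] q7 -0.83
shift [  61.9  -80.2 -200.5] turn [45.1 -0.1 -0. ] q7 -0.83
[(None, 0), (None, 0), (np.float64(1.639), np.float64(16.6)), (None, 0)]
[(np.float64(1.528), np.float64(17.5)), (np.float64(0.928), np.float64(16.0)), (np.float64(1.576), np.float64(16.2)), (np.float64(0.784), np.float64(17.1))]
```

View pics/w6.png

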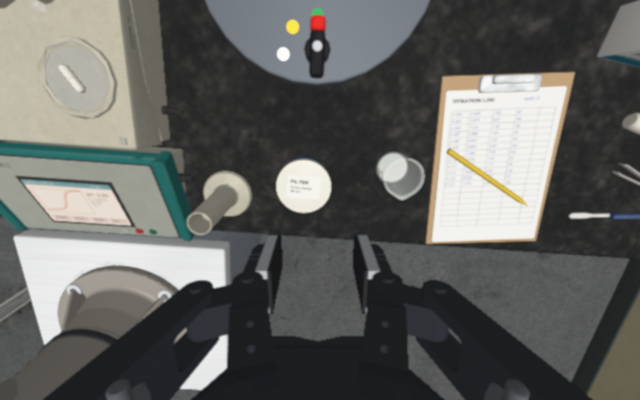

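The wrist picture shows knob_3's red end at (317,23) pointing at its green dot. The top view reads 1.53, 0.93, 1.58 and 0.78 for knobs 1 to 4. Next is knob_2, with the jaws a half turn round so joint 7 stays away from its limit.

```bash
python3 -m crank '[0,-8,-20,-7,0,0,40, 0,-18,-46,-14,0,0,40, 0,-28,-72,-21,0,0,40, 0,-39,-98,-28,0,0,40, 0,-50,-124,-35,0,0,40, 0,-60,-150,-42,0,0,40, 0,-70,-175,-49,0,0,40, 0,-77,-193,-56,0,0,40, 0,-80,-200,-63,0,0,40, 0,-80,-200,-69,0,0,40]'; python3 -c "
from h import *
knob(2,.785,.18)"
```

```text
time: 19.92
tool_pos: [0.4945, -0.1941, 0.2404]
ee_rot: [0.425, 0.565, 0.426, -0.564]
wrist_force: [-0.1, -0.1, 0.9]
width: 0.0402
shift [60.4 -1.4  3.8] turn [-65.2  -0.1  -0. ] q7 -0.01
shift [60.4 -1.4  3.8] turn [ 1.148e+02 -1.000e-01  1.000e-01] q7 -0.01
```

```bash
python3 -m crank '[0,0,0,-7,0,0,40, 0,0,0,-14,0,0,40, 0,0,0,-21,0,0,40, 0,0,0,-28,0,0,40, 0,0,0,-35,0,0,40, 0,0,0,-42,0,0,40, 10,0,0,-49,0,0,40, 30,0,0,-56,0,0,40, 55,0,0,-63,0,0,40, 60,0,0,-65,0,0,40]'; python3 -c "
from h import *
knob(2,.785,.111)"
```

```text
time: 20.75
tool_pos: [0.4899, -0.1954, 0.177]
ee_rot: [0.659, 0.25, 0.664, -0.249]
wrist_force: [-0.6, 1.0, -1.1]
width: 0.0401
shift [66.   0.2  3.4] turn [-0.5 -0.4  0.1] q7 1.09
shift [66.   0.2  3.4] turn [1.795e+02 1.000e-01 6.000e-01] q7 1.09
```

```bash
python3 -m crank '[0,0,2,0,0,0,40, 0,0,2,0,0,0,40, 0,0,2,0,0,0,40, 0,0,2,0,0,0,40, 0,0,2,0,0,0,40, 0,0,2,0,0,0,40, 0,0,2,0,0,0,40, 0,0,2,0,0,0,40, 0,0,2,0,0,0,40, 0,0,2,0,0,0,40]'; python3 -c "
from h import *
knob(2,.785,.111)"
```

```text
time: 21.58
tool_pos: [0.4926, -0.1986, 0.1814]
ee_rot: [0.661, 0.252, 0.661, -0.252]
wrist_force: [-0.8, 0.8, -0.0]
width: 0.0402
shift [70.4  0.7 -1.3] turn [-0.9  0.   0. ] q7 1.08
shift [70.4  0.7 -1.3] turn [179.1   0.   -0. ] q7 1.08
```

```bash
python3 -m crank '[0,0.5,-1.3,-1,0,0,40, 20,0.5,-1.3,-1,0,0,40, 45,0.5,-1.3,-1,0,0,40, 65,0.5,-1.3,-1,0,0,40, 70,0.5,-1.3,-1,0,0,40, 70,0.5,-1.3,-1,0,0,15, 70,0.5,-1.3,-1,0,0,5, 70,0.5,-1.3,-1,0,0,5, 70,0.5,-1.3,-1,0,0,5, 70,0.5,-1.3,-1,0,0,5]' 60;  python3 -c "
from h import *
knob(2,1.571,.111)"
```

```text
time: 22.42
tool_pos: [0.4923, -0.1978, 0.1123]
ee_rot: [0.663, 0.246, 0.662, -0.246]
wrist_force: [-1.8, -1.1, 0.7]
width: 0.0117
shift [ 1.3  0.3 -0.5] turn [45.1  0.1 -0. ] q7 1.07
shift [ 1.3  0.3 -0.5] turn [-1.349e+02  0.000e+00  1.000e-01] q7 1.07
```

```bash
python3 -m crank '[0,0,0,7,0,0,5, 0,0,0,14,0,0,5, 0,0,0,21,0,0,5, 0,0,0,28,0,0,5, 0,0,0,35,0,0,5, 0,0,0,42,0,0,5, 0,0,0,45,0,0,5, 0,0,0,45,0,0,5, 0,0,0,45,0,0,20, 0,0,0,45,0,0,40]'; python3 -m crank '[0,0,0,0,0,0,40, -20,0,0,0,0,0,40, -45,0,0,0,0,0,40, -70,0,0,0,0,0,40, -70,0,0,0,0,0,40, -70,0,0,0,0,0,40, -70,0,0,0,0,0,40, -70,0,0,0,0,0,40, -70,0,0,0,0,0,40, -70,0,0,0,0,0,40]'; python3 -c "
from h import *
knob(2,1.571,.18)
knob(4,.785,.18)"
```

```text
time: 23.25
tool_pos: [0.4929, -0.197, 0.1118]
ee_rot: [0.519, 0.481, 0.518, -0.48]
wrist_force: [-0.3, -0.1, -0.5]
width: 0.0308
time: 24.08
tool_pos: [0.4914, -0.1971, 0.1803]
ee_rot: [0.518, 0.481, 0.519, -0.481]
wrist_force: [-0.4, -0.3, -0.1]
width: 0.0402
shift [0.3 0.7 0.2] turn [ 0.1 -0.   0.1] q7 0.35
shift [0.3 0.7 0.2] turn [-1.799e+02 -2.000e-01 -1.000e-01] q7 0.35
shift [  0.2   0.5 160.2] turn [1.351e+02 1.000e-01 1.000e-01] q7 0.35
shift [  0.2   0.5 160.2] turn [-44.9  -0.1   0.1] q7 0.35
```

```bash
python3 -m crank '[0,0,15,-6,0,0,40, 0,0,50,-13,0,0,40, 0,0,88,-20,0,0,40, 0,0,120,-27,0,0,40, 0,0,145,-34,0,0,40, 0,0,158,-40,0,0,40, 0,0.5,160,-45,0,0,40, 0,0.5,160,-45,0,0,40, 0,0.5,160,-45,0,0,40, 0,0.5,160,-45,0,0,40]'; python3 -c "
from h import *
knob(4,.785,.111)"
```

```text
time: 24.92
tool_pos: [0.5045, -0.3558, 0.1809]
ee_rot: [0.663, 0.246, 0.663, -0.246]
wrist_force: [-0.1, -0.9, -0.4]
width: 0.0397
shift [69.9 -1.2  0.2] turn [-1.8e+02  0.0e+00 -1.0e-01] q7 1.35
shift [69.9 -1.2  0.2] turn [ 0.  -0.1 -0. ] q7 1.35
```

```bash
python3 -m crank '[0,-1,0,0,0,0,40, 20,-1,0,0,0,0,40, 45,-1,0,0,0,0,40, 65,-1,0,0,0,0,40, 70,-1,0,0,0,0,40, 70,-1,0,0,0,0,15, 70,-1,0,0,0,0,5, 70,-1,0,0,0,0,5, 70,-1,0,0,0,0,5, 70,-1,0,0,0,0,5]' 60;  python3 -c "
from h import *
knob(4,1.571,.111)"
```

```text
time: 25.75
tool_pos: [0.5043, -0.3578, 0.1125]
ee_rot: [0.663, 0.246, 0.662, -0.246]
wrist_force: [-1.3, 0.4, 1.5]
width: 0.0114
shift [ 1.5  0.5 -1. ] turn [-1.349e+02  1.000e-01  1.000e-01] q7 1.34
shift [ 1.5  0.5 -1. ] turn [45.1  0.1 -0.1] q7 1.34
```

```bash
python3 -m crank '[0,0,0,7,0,0,5, 0,0,0,14,0,0,5, 0,0,0,21,0,0,5, 0,0,0,28,0,0,5, 0,0,0,35,0,0,5, 0,0,0,42,0,0,5, 0,0,0,45,0,0,5, 0,0,0,45,0,0,5, 0,0,0,45,0,0,20, 0,0,0,45,0,0,40]'; python3 -m crank '[0,0,0,0,0,0,40, -20,0,0,0,0,0,40, -50,0,0,0,0,0,40, -85,0,0,0,0,0,40, -120,0,0,0,0,0,40, -120,0,0,0,0,0,40, -120,0,0,0,0,0,40, -120,0,0,0,0,0,40, -120,0,0,0,0,0,40, -120,0,0,0,0,0,40]'; python3 -c "
from h import *
knob(4,1.571,.23)
goto([.35,-.5,.23],TH)"
```

```text
time: 26.58
tool_pos: [0.5046, -0.3576, 0.1118]
ee_rot: [0.519, 0.481, 0.518, -0.48]
wrist_force: [-0.3, 0.1, 0.5]
width: 0.0306
time: 27.42
tool_pos: [0.5031, -0.357, 0.2296]
ee_rot: [0.517, 0.481, 0.519, -0.481]
wrist_force: [-0.2, -0.4, 0.0]
width: 0.0398
shift [-0.4  0.8 -0.2] turn [-179.9   -0.2   -0.2] q7 0.63
shift [-0.4  0.8 -0.2] turn [ 0.1 -0.1  0.1] q7 0.63
shift [  -0.2 -163.4  131.1] turn [ 0.1 -0.1  0.1] q7 0.63
shift [  -0.2 -163.4  131.1] turn [-179.9   -0.2   -0.2] q7 0.63
```

```bash
python3 -m crank '[0,-10,8,0,0,0,40, 0,-35,28,0,0,0,40, 0,-60,48,0,0,0,40, 0,-85,68,0,0,0,40, 0,-110,88,0,0,0,40, 0,-135,108,0,0,0,40, 0,-155,124,0,0,0,40, 0,-163,131,0,0,0,40, 0,-163,131,0,0,0,40, 0,-163,131,0,0,0,40]'; python3 -c "
from h import *
d=get('top');print(angles(C,TH,d));cv2.imwrite('pics/t7.png',cv2.resize(d['color'][125:275,250:410,::-1],(640,600),interpolation=cv2.INTER_CUBIC)); print(read_state()['qd'].round(3) if hasattr(read_state()['qd'],'round') else read_state()['qd'])"
```

```text
time: 28.25
tool_pos: [0.3514, -0.4998, 0.2309]
ee_rot: [0.518, 0.481, 0.518, -0.481]
wrist_force: [0.7, 0.1, 0.6]
width: 0.0399
[(np.float64(1.528), np.float64(17.5)), (np.float64(1.677), np.float64(16.5)), (np.float64(1.576), np.float64(16.2)), (np.float64(1.531), np.float64(16.4))]
[-0.019 -0.001 -0.018 -0.001  0.     0.001  0.001]
```

View pics/t7.png

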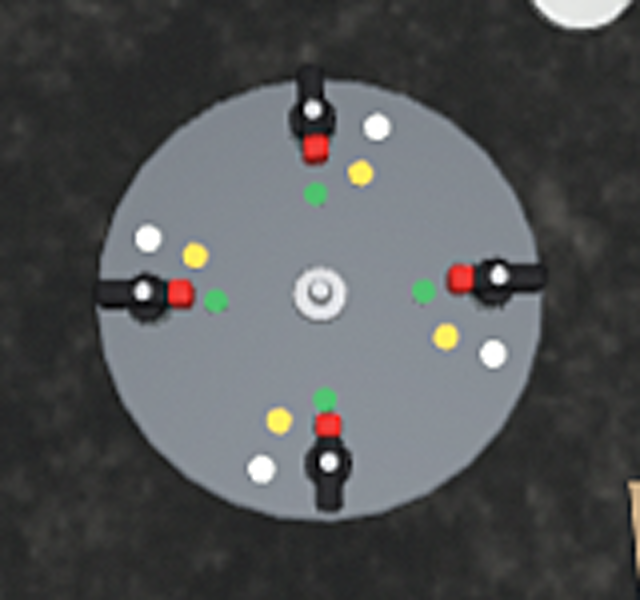

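All four red ends, at (315,150), (460,278), (328,425) and (180,293), point inward at their green dots, and the arm is clear. I'll hand the job in.

```bash
python3 -c "
from cell import bot
print(bot.job_done())"
```

```text
the job is handed in; nothing more can be done
None
```

All four knobs are at their green dots. I handed the job in with the robot's clock at about 28 s of the 70 s allowed. I turned knobs 1, 3, 2 and 4 to yellow in that order, then repeated the same order to green. The hand-in gives no verdict.

**Last check:** the final top view reads 1.53, 1.68, 1.58 and 1.53 rad for knobs 1 to 4. All four red ends point at their green dots, and the arm is well clear.

**Before the second opposite pair went to green:** the top view read 1.53 and 1.58 rad for knobs 1 and 3. Knobs 2 and 4 were still at yellow, reading 0.93 and 0.78.

**Readings that disagreed:**
- **Knob_2:** it read about 0.1 rad higher in the top view than the gripper's angle implied (0.93 and 1.68 against 0.79 and 1.57). I put this down to camera error. Either figure is within tolerance.
- **Knobs 1 and 2, partly hidden:** one top view, probably with the arm partly in the way, read 1.38 and 0.71 for them. A clear view straight afterwards gave 1.53 and 0.93.

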